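# Free the slide stainer's carousel and hold its index plunger out

## Task

Free the slide stainer's carousel so that a colleague can turn it: first press the wide push button on the control console fully down and let it come back up, without pressing the narrow button beside it. Then take the black knob of the stainer's sprung index plunger, pull it straight up as far as it goes so that the pin is well clear of its seat hole, and finish holding it there in the gripper: do not let go. Leave everything else standing where it is.

Things in the scene. Friction and masses are not known exactly. Their poses are not given: they have to be found in the camera images.
- stainer: Fixed slide stainer. Origin on the bench under the index plunger; +x points to the carousel's centre, 125 mm away; z up. White base 45 mm high; aluminium disc, diameter 280, top at 60 mm, ten seat holes in its rim; three grey dishes, slides up to 125 mm high. Grey bracket (44 mm along y, x -49 to +17 mm, top at 84 mm) holds the plunger over the rim. No dish within 60 mm of the plunger.
- plunger_knob (a point): Point to grip: on the vertical axis of the plunger's black round knob, 113 mm above the bench when seated; rises with it. Knob diameter 28 mm from 11 mm below this point to 7 mm above, then a rim of diameter 32 up to 11 mm above. Below the knob: a fixed steel sleeve, diameter 19, and 29 mm below this point the bracket's top (when seated).
- plunger (a joint): Travel of the sprung plunger, in m: 0 = pin seated 8 mm deep in its hole, grows as the knob is pulled straight up; 0.008 = pin tip just leaves the hole; 0.016 = fully back, at its stop. The spring pulls it down with about 5 N when seated and 11.5 N fully back, and it snaps back when let go.
- seat_hole (a point): Mouth of the seat hole in the carousel's top face, directly under the plunger, 60 mm above the bench.
- console: Control console, fixed: white box 120 (x) by 200 (y) by 50 mm high with a dark blank display strip on its +x side. Origin at the centre of its underside. Two grey spring push buttons stand on it, 90 mm apart along its y axis and 20 mm to the -x side of its centre; which one is on the left varies.
- release_top (a point): Centre of the top face of the wide push button (cap diameter 36 mm), which releases the carousel drive. z up.
- release (a joint): Travel of the wide button, in m: 0 = up, 0.006 = fully down. Springs back; about 5 N holds it fully down.
- lamp_top (a point): Centre of the top face of the narrow push button (cap diameter 20 mm); not to be pressed.
- lamp (a joint): Travel of the narrow button, in m: 0 = up, 0.006 = fully down. Springs back.
- jar: Loose clear jar with a white cap, diameter 86 mm, 105 mm high, standing behind (+x of) the console. Origin at the centre of its underside, z up.
- beaker: Loose glass beaker, diameter 66 mm, 85 mm high, standing behind (+x of) the console. Origin at the centre of its underside, z up.
- mailer_lid: Loose grey rectangular lid lying flat, 56 by 104 mm, 28 mm high, in front (-x side) of the stainer's plunger. Origin at the centre of its underside.
- vial: Loose small amber vial, diameter 28 mm, 55 mm high, standing between the stainer and the console, nearer the robot. Origin at the centre of its underside.

How it is judged (in metres and radians):
On the way, in this order (a step that is already met when the one before it is completed fails the run):
1. the wide button is pressed fully down while the plunger is still seated (value of joint release above 0.005 m and value of joint plunger below 0.003 m), for 0.05 s.
2. the wide button is let go and comes back up, the plunger still seated (value of joint release below 0.0015 m and value of joint plunger below 0.003 m), for 0.1 s.
3. the plunger is pulled fully back in the gripper (value of joint plunger above 0.0135 m and contact force between plunger and the fingers above 2 N), for 0.3 s.
At the end, for the whole second after the job is handed in: The plunger is held in the fingers at least 13.5 mm of its 16 mm travel up (its pin well clear of the hole) through the last second, both buttons are up, and the jar, beaker, lid and vial have never been moved more than 30 mm or tipped (all of step 3 and value of joint each of release, lamp below 0.0015 m); the arm keeps its last pose, push and grip.
It fails at once if the narrow button is pressed (value of joint lamp above 0.003 m).
It fails at once if the jar, beaker, lid or vial is shoved away or tipped (distance of any of jar, beaker, mailer_lid, vial from where it was at the start of the episode above 0.03 m or angle between any of jar, beaker, mailer_lid, vial's own z axis and vertical above 0.5 rad).
It also fails if it takes over 42 s, if anything falls off the work surface, if the arm or the gripper's body presses on something with over 40 N, if the wrist force passes 120 N, or if a joint passes its speed limit or range.

## Robot

A 6-joint arm with a two-finger parallel gripper is mounted at the origin on the work surface. World frame = base frame: x ahead of the robot, y to its left, z up, the work surface at z = 0. Lengths are in mm, angles in rad, forces in N, time in s.
With the tool pointing down it reaches from about 275 to 1000 mm from the base axis. Payload 8.4 kg.
Tool frame: the origin (TCP) lies at the very end of the fingers, on their centre line; the grasp point (between the pads) lies 19 mm behind it; z points along the fingers, x is the direction in which the jaws open and shut, and the axes are right-handed (so a half turn about z gives the same grasp; the last joint's range is limited). The gripper opens to 85 mm and grips with 20 to 120 N. Pads are 22 mm wide; open, the fingers measure 114 mm over their backs; the gripper's body (76 mm by 85 mm) begins 54 mm behind the grasp point. The pads swing forward as they close: fully open they stand 13 mm farther back than shut.
Start: joints at [1.266, 0.353, 1.633, -0, 1.155, -0.002], TCP at [186.37, 596.569, 231.281] pointing down, gripper open.
Joint ranges: [-2.63, 2.63], [-0.92, 2.1], [0.06, 2.66], [-1.3, 4.44], [0, 2.69], [-3.02, 3.02]. Speed limits (rad/s): [2.22, 2.22, 2.79, 3.14, 3.14, 3.14].

## Interface

Orientations are given as [roll, pitch, yaw] about the fixed x, y, z axes, in that order (R = Rz(yaw) Ry(pitch) Rx(roll)).
In Python, from rig import r gives the robot as it stands. The module is installed in compiled form; this text tells all that it offers.
- The arm moves only by the tool apply_moves, never from a script. Its argument "targets" is a list that holds one entry, the list of rows, each a list of 7 numbers: the gripper's target within -1 to 1 (fully open at 1, half-way at 0, shut at -1), then the shift along the tool's x, y, z in cm, then the turn, a rotation vector about the tool's x, y, z in degrees. A call has 1 to 8 rows; each row is the pose to reach, as a shift and turn from the pose measured when the call began, along the tool's axes at that moment; what a row does not reach only later rows make up. A row lasts 1/10 s, in which the tool goes at most 50 mm and 8.59 degrees, less where a joint would pass 70% of its speed; a pose out of reach is approached as far as the arm can. A call with a gripper value outside its range is refused whole. The fingers move at their own pace and stop on an object; "newtons" is the grip in N (left out, the last holds). Time passes only in rows, so rows that repeat a pose let the fingers close. It gives the time, the measured TCP pose, the force and the opening at its end, in the units of the state.
- r.sense(): the state, without advancing time (a new reading comes with each control period).
- r.grab_frame(name): name is "scene" or "top" or "wrist"; returns a dict with "pixels" (400x640x3 uint8, red, green, blue), "fov_y" (degrees; the focal length in pixels is half the picture's height over the tangent of half this angle, whatever the lens; pixels are square), "cx", "cy" (the principal point, pixels), "R" (3x3) and "t" (3): a world point X has camera coordinates R X + t; the wrist camera has in their place "mount" (4x4, takes a point from camera to tool coordinates, whose origin is the TCP and whose axes are the tool frame's). Camera axes: x right, y down, z forward; pixel columns grow to the right and rows downward; lengths in mm; the calibration is good to about 2 mm. A picture is of the moment at which its call begins: read the wrist's pose just before it. There is no depth.
- r.sign_off(): hands the job in, once; it reports no verdict.
The state is a dict: "clock": time; "qpos": joint angles; "qvel": joint speeds; "joint_efforts": joint torques, N m; "eef_pos": TCP position; "tcp_rot": TCP orientation; "contact_force": force on the tool from outside, world axes, zero at the start; "wrist_torque": the same for the moment, N m; "opening": opening from 0.0 (shut) to 1.0 (fully open).
Only numpy, scipy, OpenCV 4.12 (cv2) and the standard library are available. Lean on these libraries where they do the work, as an engineer would, in place of code of your own. Each camera call takes 0.05 s, during which the arm holds its last target. There are 200 camera calls.

## Working session

There is one attempt and no reset: what is moved stays moved. The work goes in short steps, Python scripts to look and compute and a tool call to move; the robot and the scene stay as the last step left them, time stands still between calls to the robot, and variables do not carry over. Pictures are saved under pics/ and viewed, about 8 in all and at most 12, crops included, and the job is handed in when it is done.

Besides the shell and the picture viewer there is one more tool, called after "Call:" by a JSON object that holds its "name" and its "arguments", one argument or row to a line. apply_moves: Moves the arm, as the interface text tells. Its arguments: {"type":"object","properties":{"targets":{"type":"array"},"newtons":{"type":"number"}},"required":["targets"]}

```bash
mkdir -p pics
cat > h.py <<'E'
import numpy as np,cv2,pickle
from rig import r
def grab(n,tag):
    f=r.grab_frame(n); cv2.imwrite(f'pics/{tag}.png',f['pixels'][:,:,::-1]); pickle.dump(f,open(f'pics/{tag}.pkl','wb')); return f
def ray(f,u,v,z):
    F=200/np.tan(np.radians(f['fov_y'])/2); R=np.array(f['R']);t=np.array(f['t'])
    d=R.T@np.array([(u-f['cx'])/F,(v-f['cy'])/F,1]); c=-R.T@t
    return c+d*(z-c[2])/d[2]
def load(tag): return pickle.load(open(f'pics/{tag}.pkl','rb'))
E
python3 - <<'E'
from h import *
print(r.sense())
for n in('top','scene'):
    f=grab(n,n+'0'); print(n,f['fov_y'],f['cx'],f['cy'],-np.array(f['R']).T@np.array(f['t']))
E
```

```text
{'clock': 0.0, 'qpos': array([ 1.26561306e+00,  3.53665125e-01,  1.63413220e+00, -1.90372074e-05,
        1.15521610e+00, -2.34128883e-03]), 'qvel': array([-0.00025602, -0.00224213, -0.00041741, -0.00096723,  0.00085222,
       -0.00119818]), 'joint_efforts': array([-2.86192881e-04, -6.05232525e+01, -3.42061615e+01,  3.63801637e-04,
        9.15698474e-03, -3.57851980e-05]), 'eef_pos': array([186.2222362 , 596.10775423, 230.55191396]), 'tcp_rot': array([3.14157857e+00, 1.42081053e-03, 1.26796204e+00]), 'contact_force': array([-0.12704885,  0.16773053, -0.4211377 ]), 'wrist_torque': array([ 0.02902484, -0.00827043,  0.00550072]), 'opening': 0.9972102476180983}
top 57.02782171519487 318.78449710440754 200.8366415436231 [499.22449658  -2.32927822 917.36608125]
scene 52.81220173487093 311.30771172685655 198.28265517649808 [854.00639573 367.47661374 764.59322274]
```

View pics/top0.png

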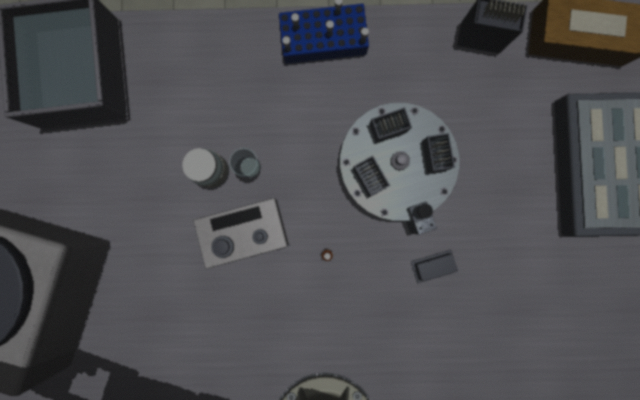

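View pics/scene0.png

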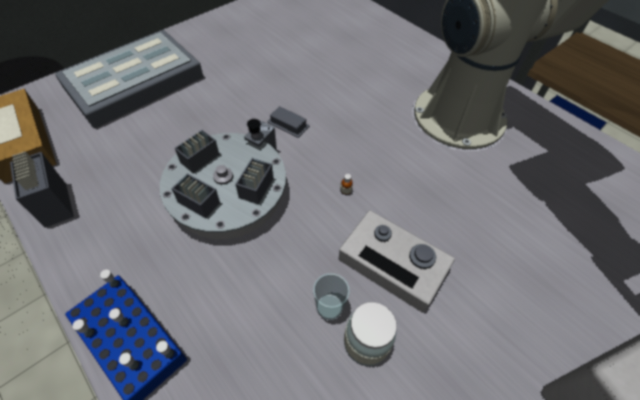

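Top: wide button at about (222,246), narrow (260,237), knob (422,211), disc centre (399,161), vial (327,255), lid (435,266). Scene: wide (423,256), narrow (383,232), knob (254,127). I'll enlarge these for precise centres.

Run:
```python
from h import *
t=cv2.imread('pics/top0.png');s=cv2.imread('pics/scene0.png')
c=lambda im,u,v:cv2.convertScaleAbs(cv2.resize(im[v:v+50,u:u+66],None,fx=6,fy=6,interpolation=cv2.INTER_CUBIC),alpha=1.6)
cv2.imwrite('pics/crops.png',np.vstack([np.hstack([c(t,205,220),c(t,390,190)]),np.hstack([c(s,370,220),c(s,225,100)])]))
```

```text
(no output)
```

View pics/crops.png

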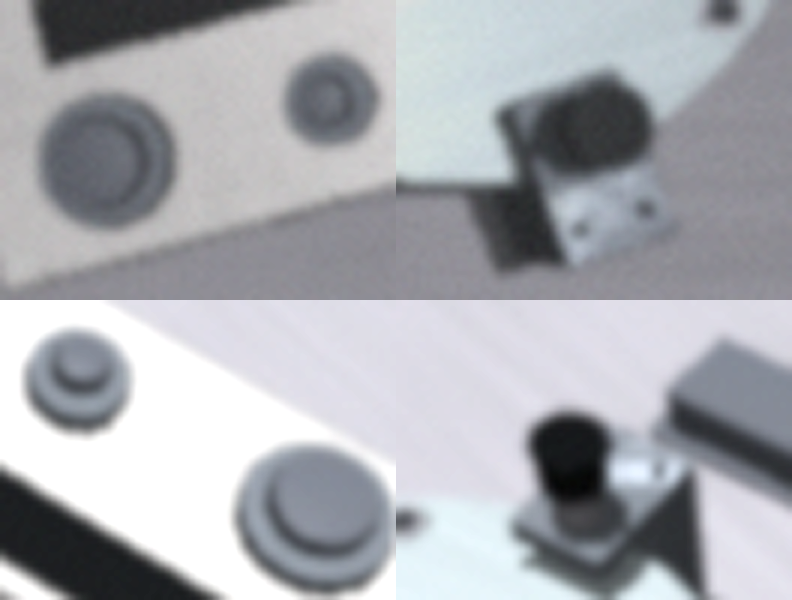

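```bash
cat >> h.py <<'E'
def tri(obs):
    A=np.zeros((3,3));b=np.zeros(3);L=[]
    for f,u,v in obs:
        c=-np.array(f['R']).T@np.array(f['t']); d=ray(f,u,v,0)-c; d/=np.linalg.norm(d); P=np.eye(3)-np.outer(d,d); A+=P;b+=P@c;L.append((c,P))
    X=np.linalg.solve(A,b); return X,[np.linalg.norm(P@(X-c)) for c,P in L]
E
python3 - <<'E'
from h import *
T=load('top0');S=load('scene0')
for n,a,b in (('wide',(221.6,246.3),(423.4,253.8)),('narrow',(258.8,236.1),(383.6,229.6)),('knobtop',(424.9,209.9),(253.3,122.4))):
    X,e=tri([(T,*a),(S,*b)]); print(n,X.round(1),np.round(e,1))
print('knob top-view/scene at z=124',ray(T,424.9,209.9,124),ray(S,253.3,122.4,124))
# disc centre: bright disc contour fit in top view; lid, vial
g=T['pixels'].astype(int); 
m=((g[:,:,1]>g[:,:,0]+8)&(g.sum(2)>330)).astype(np.uint8); m=cv2.morphologyEx(m,cv2.MORPH_OPEN,np.ones((3,3)))
cs,_=cv2.findContours(m,0,2); c=max((k for k in cs if 300<k[:,0,0].mean()<500),key=cv2.contourArea)
(u,v),R=cv2.minEnclosingCircle(c); print('disc px',u,v,R,ray(T,u,v,60),'rad mm',R*(917-60)/368.2)
for n,u,v,z in(('vial',327,255,55),('lid',436,265,28),('jar',200,164,105),('beaker',244,160,85)): print(n,ray(T,u,v,z).round())
# bracket far-corners top
for u,v in((570,265),(676,225)): print('brk',ray(T,390+(u-396)/6-.4,190+v/6-.4,84).round(1))
E
```

```text
wide [443.5 230.1  66.3] [0.6 0.6]
narrow [465.5 143.3  70.7] [0.6 0.6]
knobtop [ 517.3 -223.2  127. ] [0.6 0.6]
knob top-view/scene at z=124 [ 517.82765522 -224.40952836  124.        ] [ 515.35234337 -225.46121848  124.        ]Traceback (most recent call last):
  File "<stdin>", line 9, in <module>
ValueError: max() iterable argument is empty
```

```bash
cat >> h.py <<'E'
from scipy.spatial.transform import Rotation as Ro
def plan(x,y,z,yaw):
    s=r.sense(); R=Ro.from_euler('xyz',s['tcp_rot']); G=Ro.from_euler('xyz',[np.pi,0,yaw])
    print('t',round(s['clock'],2),'pos',s['eef_pos'].round(1),'rot',s['tcp_rot'].round(3),'F',s['contact_force'].round(1),'q6',s['qpos'][5].round(2),'open',round(s['opening'],3))
    print('shift cm',(R.inv().apply(np.array([x,y,z])-s['eef_pos'])/10).round(2),'turn deg',np.degrees((R.inv()*G).as_rotvec()).round(1))
E
python3 - <<'E'
from h import *
T=load('top0')
for n,u,v,z in(('disc',399,161,60),('hub',400,160,75),('vial',327,255,55),('lid',436,265,28),('jar',200,164,105),('beaker',244,160,85)): print(n,ray(T,u,v,z).round())
for u,v in((570,265),(676,225)): print('brk',ray(T,390+(u-396)/6-.4,190+v/6-.4,84).round(1))
plan(443.5,230,110,0.48)
E
```

```text
disc [ 635. -186.   60.]
hub [ 635. -185.   75.]
vial [419. -13.  55.]
lid [ 388. -273.   28.]
jar [630. 267. 105.]
beaker [640. 173.  85.]
brk [ 465.3 -219.7   84. ]
brk [ 479.6 -259.9   84. ]
t 0.1 pos [186.2 596.2 230.7] rot [-3.142e+00  1.000e-03  1.268e+00] F [ 0.  -0.1 -0.2] q6 -0.0 open 1.002
shift cm [-27.27  35.48  12.1 ] turn deg [ 0.   0.1 45.1]
```

Call:
{"name": "apply_moves", "arguments": {
  "targets": [
    [[-1,-3.4,4.4,0.5,0,0,5.6],[-1,-6.8,8.8,1.5,0,0,11.2],[-1,-10.2,13.2,3,0,0,17],[-1,-13.6,17.7,4.5,0,0,22.5],[-1,-17,22,6,0,0,28],[-1,-20.5,26.6,8,0,0,34],[-1,-24,31,10,0,0,40],[-1,-27.3,35.5,12,0,0,45]]
  ],
  "newtons": 40
}}

```text
clock: 0.9
eef_pos: [408.5, 278.1, 132.0]
tcp_rot: [3.141, 0.001, 0.479]
contact_force: [1.6, 0.4, -0.2]
opening: 0.002
```

Call:
{"name": "apply_moves", "arguments": {
  "targets": [
    [[-1,0,0,0,0,0,0]]
  ]
}}

```text
clock: 1.0
eef_pos: [409.5, 273.5, 130.0]
tcp_rot: [3.139, 0.004, 0.472]
contact_force: [0.2, -0.1, 0.1]
opening: 0.001
```

Run:
```python
from h import *
plan(443.5,230,72,0.48)
f=grab('wrist','w1'); print(f['fov_y'],f['cx'],f['cy'],np.array(f['mount']).round(2))
```

```text
t 1.0 pos [409.5 273.5 130. ] rot [3.139 0.004 0.472] F [ 0.2 -0.1  0.1] q6 0.12 open 0.001
shift cm [1.08 5.41 5.81] turn deg [ 0.1  0.2 -0.5]
68.85331548143895 324.36368405340323 196.12753759521368 [[   1.     -0.      0.      0.51]
 [   0.      0.95    0.31  -80.29]
 [  -0.     -0.31    0.95 -142.14]
 [   0.      0.      0.      1.  ]]
```

Call:
{"name": "apply_moves", "arguments": {
  "targets": [
    [[-1,0.5,2.7,3,0,0,0],[-1,1.1,5.4,5,0,0,0],[-1,1.1,5.4,5.4,0,0,0],[-1,1.1,5.4,5.4,0,0,0]]
  ]
}}

```text
clock: 1.45
eef_pos: [442.6, 232.6, 76.3]
tcp_rot: [3.14, 0.005, 0.474]
contact_force: [0.3, 0.8, 0.5]
opening: -0.002
```

Run:
```python
from h import *
plan(443.5,230,66,0.48)
grab('scene','s1');s=cv2.imread('pics/s1.png')
cv2.imwrite('pics/s1c.png',cv2.resize(s[150:310,310:510],None,fx=3,fy=3))
```

```text
t 1.45 pos [442.6 232.6  76.3] rot [3.14  0.005 0.474] F [0.3 0.8 0.5] q6 0.01 open -0.002
shift cm [-0.03  0.27  1.03] turn deg [ 0.1  0.3 -0.4]
```

View pics/s1c.png

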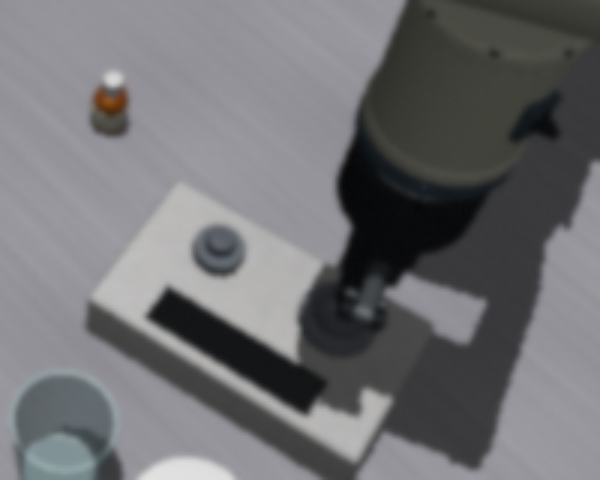

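The shut fingers (crop ~(365,300)) hang just above the wide button (~(340,315)); the narrow one (218,248) is clear. Pressing in small steps.

Call:
{"name": "apply_moves", "arguments": {
  "targets": [
    [[-1,0,0.2,0.4,0,0,0],[-1,0,0.2,0.8,0,0,0],[-1,0,0.2,1.1,0,0,0],[-1,0,0.2,1.3,0,0,0],[-1,0,0.2,1.3,0,0,0]]
  ]
}}

```text
clock: 2.0
eef_pos: [444.1, 232.4, 65.7]
tcp_rot: [3.141, 0.002, 0.474]
contact_force: [-6.2, 2.2, 23.3]
opening: 0.002
```

Call:
{"name": "apply_moves", "arguments": {
  "targets": [
    [[-1,0,0,0.15,0,0,0],[-1,0,0,0.15,0,0,0],[-1,0,0,0.15,0,0,0]]
  ]
}}

```text
clock: 2.3
eef_pos: [444.1, 232.5, 65.7]
tcp_rot: [3.141, 0.001, 0.475]
contact_force: [-5.2, -2.2, 23.9]
opening: 0.0
```

Run:
```python
from h import *
plan(443.5,230,66,0.48)
grab('scene','s2');s=cv2.imread('pics/s2.png')
cv2.imwrite('pics/s2c.png',cv2.convertScaleAbs(cv2.resize(s[210:290,370:470],None,fx=6,fy=6,interpolation=cv2.INTER_CUBIC),alpha=1.8))
```

```text
t 2.3 pos [444.1 232.5  65.7] rot [3.141e+00 1.000e-03 4.750e-01] F [-5.2 -2.2 23.9] q6 0.01 open 0.0
shift cm [-0.17  0.2  -0.03] turn deg [ 0.   0.1 -0.3]
```

View pics/s2c.png

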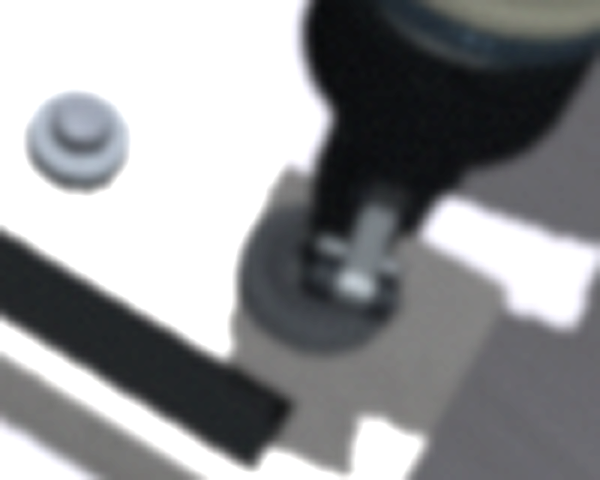

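Rigid stop at z 65.7 with about 24 N. I'll check that the button's travel and spring show while lifting.

Call:
{"name": "apply_moves", "arguments": {
  "targets": [
    [[-1,0,0,-0.2,0,0,0],[-1,0,0,-0.2,0,0,0]]
  ]
}}

```text
clock: 2.55
eef_pos: [444.0, 232.5, 68.3]
tcp_rot: [3.141, 0.001, 0.475]
contact_force: [-1.1, -1.7, 4.1]
opening: 0.001
```

Call:
{"name": "apply_moves", "arguments": {
  "targets": [
    [[-1,0,0,-0.2,0,0,0],[-1,0,0,-0.2,0,0,0]]
  ]
}}

```text
clock: 2.75
eef_pos: [444.1, 232.6, 70.4]
tcp_rot: [3.141, 0.001, 0.476]
contact_force: [0.8, -1.5, 2.0]
opening: 0.001
```

Call:
{"name": "apply_moves", "arguments": {
  "targets": [
    [[-1,0,0,-0.2,0,0,0],[-1,0,0,-0.2,0,0,0]]
  ]
}}

```text
clock: 2.95
eef_pos: [444.1, 232.7, 72.5]
tcp_rot: [3.141, 0.001, 0.476]
contact_force: [0.4, 0.1, -0.6]
opening: -0.0
```

Call:
{"name": "apply_moves", "arguments": {
  "targets": [
    [[-1,0,0,-0.3,0,0,0],[-1,0,0,-0.3,0,0,0]]
  ]
}}

```text
clock: 3.15
eef_pos: [444.1, 232.7, 75.6]
tcp_rot: [3.141, 0.001, 0.475]
contact_force: [0.4, -0.4, 0.4]
opening: -0.002
```

Call:
{"name": "apply_moves", "arguments": {
  "targets": [
    [[-1,0,0,-4,0,0,0],[0.4,0,1,-8.4,0,0,8],[0.4,-1.4,4.3,-9.5,0,0,16],[0.4,-2.9,8.8,-9.5,0,0,24],[0.4,-4.3,13.2,-9.5,0,0,32],[0.4,-5.8,17.6,-9.5,0,0,40],[0.4,-7.2,22,-9.5,0,0,48],[0.4,-8.6,26.4,-9.5,0,0,56]]
  ]
}}

```text
clock: 3.95
eef_pos: [488.5, -43.1, 171.0]
tcp_rot: [3.141, -0.0, -0.508]
contact_force: [0.4, -0.0, 0.1]
opening: 0.702
```

```bash
python3 -c "
from h import *
plan(517.5,-224.5,170,-1.25)"
```

```text
t 3.95 pos [488.5 -43.1 171. ] rot [ 3.141 -0.    -0.508] F [ 0.4 -0.   0.1] q6 0.42 open 0.702
shift cm [11.35 14.44  0.12] turn deg [ 0.  -0.  42.5]
```

Call:
{"name": "apply_moves", "arguments": {
  "targets": [
    [[0.4,2,2.6,0,0,0,8],[0.4,4.2,5.4,0,0,0,16],[0.4,6.5,8.2,0,0,0,24],[0.4,8.7,11,0,0,0,32],[0.4,10.5,13.3,0,0,0,38],[0.4,11.4,14.4,0,0,0,42.5],[0.4,11.4,14.4,0,0,0,42.5],[0.4,11.4,14.4,0,0,0,42.5]]
  ]
}}

```text
clock: 4.75
eef_pos: [517.7, -224.0, 170.9]
tcp_rot: [3.141, -0.0, -1.248]
contact_force: [-1.2, -0.2, -0.7]
opening: 0.7
```

Run:
```python
from h import *
plan(517.5,-224.5,94,-1.25)
s=r.sense();f=grab('wrist','w2')
R=Ro.from_euler('xyz',s['tcp_rot']).as_matrix();M=np.array(f['mount'])
Rwc=R@M[:3,:3];c=R@M[:3,3]+s['eef_pos']; f['R']=Rwc.T;f['t']=-Rwc.T@c
pickle.dump(f,open('pics/w2.pkl','wb'))
F=200/np.tan(np.radians(f['fov_y'])/2)
im=cv2.imread('pics/w2.png')
for z in(124,):
    p=Rwc.T@(np.array([517.5,-224.5,z])-c); print('expected px',f['cx']+F*p[0]/p[2],f['cy']+F*p[1]/p[2],'depth',p[2],F)
```

```text
t 4.75 pos [ 517.7 -224.   170.9] rot [ 3.141 -0.    -1.248] F [-1.2 -0.2 -0.7] q6 0.84 open 0.7
shift cm [0.04 0.03 7.69] turn deg [ 0.1 -0.   0.1]
expected px 324.65464314021085 221.94220609705988 depth 204.99414583887526 291.8013001984695
```

View pics/w2.png

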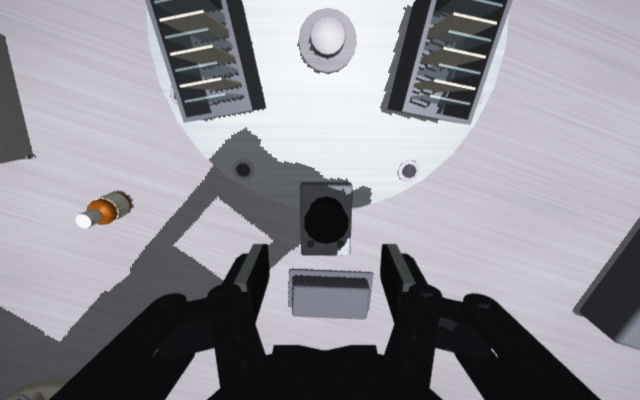

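Knob at (326,220), predicted (324.7,222): agreement within about 1.5 mm, bracket square to the jaws, dishes clear. Descend.

Call:
{"name": "apply_moves", "arguments": {
  "targets": [
    [[0.4,0.1,0,2.5,0,0,0],[0.4,0.1,0,4.5,0,0,0],[0.4,0.1,0,6,0,0,0],[0.4,0.1,0,7,0,0,0],[0.4,0.1,0,7.6,0,0,0],[0.4,0.1,0,7.6,0,0,0]]
  ]
}}

```text
clock: 5.4
eef_pos: [517.7, -224.0, 94.5]
tcp_rot: [3.14, 0.001, -1.246]
contact_force: [0.9, -0.4, -0.3]
opening: 0.705
```

Call:
{"name": "apply_moves", "arguments": {
  "targets": [
    [[-1,0,0,0,0,0,0],[-1,0,0,0,0,0,0],[-1,0,0,0,0,0,0],[-1,0,0,0,0,0,0],[-1,0,0,0,0,0,0],[-1,0,0,0,0,0,0]]
  ],
  "newtons": 60
}}

```text
clock: 6.0
eef_pos: [518.6, -224.9, 95.7]
tcp_rot: [3.141, -0.002, -1.246]
contact_force: [-1.1, -3.4, 6.5]
opening: 0.341
```

Call:
{"name": "apply_moves", "arguments": {
  "targets": [
    [[-1,0,0,-0.3,0,0,0],[-1,0,0,-0.6,0,0,0],[-1,0,0,-0.9,0,0,0],[-1,0,0,-1.0,0,0,0],[-1,0,0,-1.0,0,0,0]]
  ]
}}

```text
clock: 6.5
eef_pos: [518.5, -224.9, 105.6]
tcp_rot: [3.141, -0.002, -1.246]
contact_force: [1.9, -3.5, -9.6]
opening: 0.335
```

Call:
{"name": "apply_moves", "arguments": {
  "targets": [
    [[-1,0,0,-0.3,0,0,0],[-1,0,0,-0.5,0,0,0],[-1,0,0,-0.5,0,0,0]]
  ]
}}

```text
clock: 6.8
eef_pos: [518.4, -224.9, 110.5]
tcp_rot: [3.141, -0.001, -1.246]
contact_force: [3.0, -3.5, -11.6]
opening: 0.335
```

Call:
{"name": "apply_moves", "arguments": {
  "targets": [
    [[-1,0,0,-0.1,0,0,0],[-1,0,0,-0.2,0,0,0],[-1,0,0,-0.2,0,0,0]]
  ]
}}

```text
clock: 7.1
eef_pos: [518.4, -224.8, 112.0]
tcp_rot: [3.141, -0.001, -1.246]
contact_force: [4.0, -4.6, -13.8]
opening: 0.339
```

Call:
{"name": "apply_moves", "arguments": {
  "targets": [
    [[-1,0,0,-0.1,0,0,0],[-1,0,0,-0.1,0,0,0],[-1,0,0,-0.1,0,0,0],[-1,0,0,-0.1,0,0,0]]
  ]
}}

```text
clock: 7.5
eef_pos: [518.3, -224.8, 112.1]
tcp_rot: [3.141, -0.001, -1.246]
contact_force: [6.0, -4.2, -18.9]
opening: 0.335
```

Run:
```python
from h import *
plan(518.4,-224.9,112,-1.246)
grab('scene','s3');s=cv2.imread('pics/s3.png')
cv2.imwrite('pics/s3c.png',cv2.resize(np.vstack([s])[60:300,120:460],None,fx=2.3,fy=2.3,interpolation=cv2.INTER_CUBIC))
```

```text
t 7.5 pos [ 518.3 -224.8  112.1] rot [ 3.141e+00 -1.000e-03 -1.246e+00] F [  6.   -4.2 -18.9] q6 0.84 open 0.335
shift cm [ 0.01 -0.    0.01] turn deg [ 0.  -0.1 -0. ]
```

View pics/s3c.png

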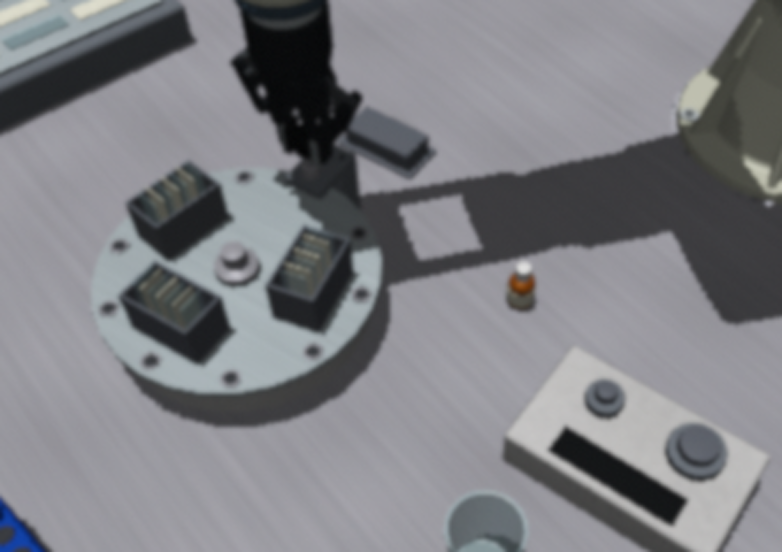

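The scene shows the gripper on the raised knob (crop (315,170)), both buttons up at (605,397) and (697,448), vial and lid where they were. The TCP rose 16.4 mm and the force then jumped above the spring's, so the plunger is at its stop. I'll hold briefly to check for slip, then hand in.

Call:
{"name": "apply_moves", "arguments": {
  "targets": [
    [[-1,0,0,-0.05,0,0,0],[-1,0,0,-0.05,0,0,0],[-1,0,0,-0.05,0,0,0],[-1,0,0,-0.05,0,0,0],[-1,0,0,-0.05,0,0,0]]
  ]
}}

```text
clock: 8.05
eef_pos: [518.4, -224.8, 112.0]
tcp_rot: [3.141, -0.001, -1.246]
contact_force: [4.5, -3.9, -14.7]
opening: 0.332
```

```bash
python3 -c "
from h import *
plan(518.4,-224.9,112,-1.246)
print(r.sign_off())
plan(518.4,-224.9,112,-1.246)"
```

```text
t 8.05 pos [ 518.4 -224.8  112. ] rot [ 3.141e+00 -1.000e-03 -1.246e+00] F [  4.5  -3.9 -14.7] q6 0.84 open 0.332
shift cm [0.01 0.   0.  ] turn deg [ 0.  -0.1 -0. ]
the job is handed in; nothing more can be done
None
the job is handed in; nothing more can be done
```

I pressed the wide button fully down and let it come back up, then gripped the plunger knob, pulled it up to its stop and handed in at 8.05 s still holding it. The hand-in reports no verdict, so these are my own last checks:

- **Wide button:** it met a rigid stop at about 24 N. As I lifted, the spring force faded over about 6 mm, which matches its full travel. The narrow button was never approached.
- **Plunger:** the tool rose 16.3 mm with the knob gripped at 60 N. The downward pull went from about 10 N part-way to 19 N against the stop. After a half-second hold it read 14.7 N, still above the spring's 11.5 N, and the height changed by no more than 0.1 mm.
- **Everything else:** the last picture, taken just before the hold, showed both buttons up, with the vial and lid where they were. The beaker was only partly in that crop and the jar was outside it; neither was near the arm's path.

The two-view position estimates fitted to 0.6 mm. The wide button's top came out at about 66 mm, but touch put it nearer 72 mm; this did not affect the press.

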